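# Stack a sample plate on the heating block

### The arm

A 6-joint arm with a two-finger parallel gripper is mounted at the origin on the work surface. World frame = base frame: x ahead of the robot, y to its left, z up, the work surface at z = 0. Lengths are in mm, angles in rad, forces in N, time in s.
With the tool pointing down it reaches from about 350 to 975 mm from the base axis. Payload 7.1 kg.
Tool frame: the origin (TCP) lies midway between the tips of the shut fingers; the grasp point (between the pads) lies ctrl.grip_point_offset behind it (ctrl.grip_point_offset is the distance from the TCP to the grasp point, in mm); z points along the fingers, y is the line along which they close (so a half turn about z gives the same grasp; the last joint's range is limited). The gripper opens to 88 mm and grips with 3 to 60 N. Pads are 20 mm wide; open, the fingers measure 115 mm over their backs; the gripper's body (75 mm by 178 mm) begins 61 mm behind the grasp point.
Start: joints at [-0.019, 0.423, 1.63, -0, 1.089, -0.019], TCP at [624.984, 0.026, 222.675] pointing down, gripper open.
Joint ranges: [-3, 3], [-0.9, 2.11], [0.09, 2.58], [-1.31, 4.45], [0.11, 2.69], [-2.54, 2.54]. Speed limits (rad/s): [2.39, 2.39, 3.01, 3.14, 3.14, 3.14].

### API

Orientations are given as a rotation vector (axis times angle).
In Python, from workcell import ctrl gives the robot as it stands.
- The arm moves only by the tool apply_moves, never from a script. Its argument "targets" is a list of rows, each an object of numbers: "tx", "ty", "tz": the shift along the world's x, y, z in m; "spin": the turn about the world's z in degrees. In form: [{"tx": .., "ty": .., "tz": .., "spin": ..}, ...]. A call has exactly 8 rows; each row is the pose to reach, as a shift and turn from the pose commanded when the call began; what a row does not reach only later rows make up. A row lasts 1/10 s, in which the tool goes at most 50 mm and 8.59 degrees, less where a joint would pass 70% of its speed; a pose out of reach is approached as far as the arm can. A call with a gripper value outside its range is refused whole. "gripper" is the closure, from -1 (fully open) to 1 (shut), set as the call begins (left out, the last holds). The fingers move at their own pace and stop on an object; the grip force is fixed at half the most. Time passes only in rows, so rows that repeat a pose let the fingers close, or fill a call up. It gives the time, the measured TCP pose, the force, the opening and the grip force at its end, in the units of the state.
- ctrl.get_obs(): the state, without advancing time (a new reading comes with each control period).
- ctrl.get_image(name): name is "scene" or "side" or "wrist"; returns the picture (420x560x3 uint8, red, green, blue); there is no depth.
- ctrl.get_calibration(name): a dict with "fov_y" (degrees; the focal length in pixels is half the picture's height over the tangent of half this angle, whatever the lens; pixels are square), "cx", "cy" (the principal point, pixels), "rvec" (rotation vector, rad) and "tvec" (3), from world to camera coordinates, as OpenCV has them. Camera axes: x right, y down, z forward; pixel columns grow to the right and rows downward; lengths in mm; the calibration is good to about 2 mm. A picture is of the moment at which its call begins: read the wrist's pose just before it. get_calibration takes no time and is no camera call; for the wrist camera it gives the pose at the moment of the call.
- ctrl.close_job(): hands the job in; it is judged then, once.
Trained networks look in the newest picture that a camera, given by its name, has taken for a name from the list of things; names that differ only in an ending like _2 or _b are one class to them, and where a whole thing is asked for, a point or a joint stands for the part that bears it (a point fixed in the world has none). Each returns a list of dicts, best first, with "score" (0 to 1); they miss things now and then, are a little off and sometimes report something else, mostly with a low value. They report only what shows in the picture. A call takes as long as a camera call. They do not tell look-alikes from the thing itself.
- ctrl.outline_of(name, camera): "pixels" (420x560 bool, what is visible of it) and "box" ([left, top, right, bottom] in pixels, round what is visible of it).
- ctrl.pinpoint(name, camera): "uv" ([column, row] in pixels: a listed point, or the origin of a listed thing).
The state is a dict: "t": time; "qpos": joint angles; "qvel": joint speeds; "joint_torque": joint torques, N m; "ee_pos": TCP position; "orientation": TCP orientation; "ft_force": force on the tool from outside, world axes, zero at the start; "moment": the same for the moment, N m; "width": finger opening in mm; "grasp_force": force on a finger pad.
Only numpy, scipy, OpenCV 4.12 (cv2) and the standard library are available. Lean on these libraries where they do the work, as an engineer would, in place of code of your own. Each camera call takes 0.05 s, during which the arm holds its last target. There are 200 camera calls.

### The job

Build up the sample stack on the brass block of the heating station, one piece at a time from the bottom: first the flat aluminium spreader, then the shallow well plate, then the holding frame with the window, and the knobbed press weight on top. Each piece must lie flat the right way up, centred on the one below, with its long side along the long side of the brass block, and be let go. Leave the deep well plate, the tube rack, the beaker and the amber jar where they stand.

Things in the scene. Friction and masses are not known exactly. Their poses are not given: they have to be found in the camera images.
- heat_station: Heating station, fixed to the table: grey casing 130 (x) x 110 (y) x 52 mm high with a black display and white keys on its -x side, carrying a flat, empty brass block 84 (x) x 60 (y) mm, centred, whose top is 70 mm above the table. Origin: centre of the station's underside, on the table, straight below the middle of the block; x along the block's long side; z up.
- cold_station: Cold station, fixed to the table: white slotted casing of the same size (130 x 110 x 52 mm) with an aluminium block 84 x 60 mm, top 70 mm above the table, on which the deep well plate stands. Not a place for the stack. Origin: centre of the station's underside, on the table; z up.
- spreader: Heat spreader: plain flat bare aluminium slab, 76 (x) x 52 (y) x 10 mm high, lying on the table. Origin: centre of its underside; z up.
- well_plate: Shallow well plate: white plastic block 64 (x) x 46 (y) x 16 mm high with 8 x 6 small dark round wells in its top, lying on the table; its top is flat. Origin: centre of its underside; z up.
- frame: Holding frame: flat black rigid plastic frame, 60 (x) x 44 (y) x 10 mm high, with an open 40 x 24 mm window through its middle (all four bars 10 mm wide), lying on the table. Origin: centre of its underside; z up.
- press_weight: Press weight, about 0.3 kg: steel slab 54 (x) x 42 (y) x 14 mm high, with a black round knob in the middle, 24 mm in diameter, from 22 to 38 mm above the underside, on a 12 mm neck; standing on the table. Origin: centre of its underside; z up.
- deep_plate: Deep well plate, to be left alone: white block 64 x 46 x 30 mm high with 6 x 4 dark square wells, loose on the cold station's block, its top 100 mm above the table. Origin: centre of its underside; z up.
- tube_rack: Tube rack, to be left alone: blue block 74 (x) x 46 (y) x 36 mm with clear tubes standing out to 50 mm height, loose on the table. Origin: centre of its underside; z up.
- beaker: Small glass beaker, to be left alone: 46 mm in diameter, 58 mm high, loose on the table. Origin: centre of its underside; z up.
- jar: Amber glass jar with a white cap, to be left alone: 48 mm in diameter, 62 mm high, loose on the table. Origin: centre of its underside; z up.
Mind the look-alikes: they are no part of the job. Leave any turquoise look-alike of the spreader alone. What is shaped like the press_weight but pink is not meant.

How it is judged:
By the outcome, as a careful person would: the job done as asked, in the order asked, and still so for the second after the job is handed in, with the robot touching nothing.
It also fails if it takes over 104 s, if anything falls off the work surface, if the arm or the gripper's body presses on something with over 40 N, if the wrist force passes 120 N, or if a joint passes its speed limit or range.

## Working session

There is one attempt and no reset: what is moved stays moved. The work goes in short steps, Python scripts to look and compute and a tool call to move; the robot and the scene stay as the last step left them, time stands still between calls to the robot, and variables do not carry over. Pictures are saved under pics/ and viewed, at most 14 in all, crops included, and the job is handed in when it is done.

Besides the shell and the picture viewer there is one more tool, called after "Call:" as name(argument=value, ...) on one line, values as JSON. apply_moves: Moves the arm, as the interface text tells. Its arguments: {"type":"object","properties":{"targets":{"type":"array"},"gripper":{"type":"number"}},"required":["targets"]}

```bash
mkdir -p pics
cat > h.py <<'E'
import numpy as np, cv2
from workcell import ctrl
def cal(n):
    c=ctrl.get_calibration(n); f=210/np.tan(np.radians(c["fov_y"])/2)
    R=cv2.Rodrigues(np.array(c["rvec"],float))[0]; t=np.array(c["tvec"],float).ravel()
    return f,c["cx"],c["cy"],R,t,c
def ray(C,uv):
    f,cx,cy,R,t,_=C
    d=R.T@np.array([(uv[0]-cx)/f,(uv[1]-cy)/f,1.]); return -R.T@t,d/np.linalg.norm(d)
def atz(C,uv,z):
    o,d=ray(C,uv); return (o+d*(z-o[2])/d[2])[:2]
def tri(obs):
    A=np.zeros((3,3));b=np.zeros(3);rs=[ray(*o) for o in obs]
    for o,d in rs:
        P=np.eye(3)-np.outer(d,d);A+=P;b+=P@o
    p=np.linalg.solve(A,b)
    return p,max(np.linalg.norm((np.eye(3)-np.outer(d,d))@(p-o)) for o,d in rs)
def save(n,im): cv2.imwrite("pics/"+n,im[:,:,::-1])
E
python3 - <<'E'
from h import *
np.set_printoptions(precision=1,suppress=True)
C={}
for n in ["scene","side","wrist"]:
    C[n]=cal(n); im=ctrl.get_image(n); save(n+"0.png",im); print(n,{k:v for k,v in C[n][5].items() if k not in("rvec","tvec")}, -C[n][3].T@C[n][4])
for k in ["heat_station","spreader","well_plate","frame","press_weight","cold_station"]:
    for n in ["scene","side","wrist"]:
        for r in ctrl.pinpoint(k,n)[:3]:
            print(k,n,round(r["score"],2),np.array(r["uv"]),atz(C[n],r["uv"],0))
print(ctrl.grip_point_offset,ctrl.get_obs()["t"])
E
```

```text
scene {'fov_y': 57.24868119312682, 'cx': 279.6294126071121, 'cy': 208.8417075205405} [1272.3 -338.6  841.6]
side {'fov_y': 51.652042292442026, 'cx': 268.30679939236535, 'cy': 214.94848567046066} [ 188.2 -531.9  856.6]
wrist {'fov_y': 71.3919577066315, 'cx': 274.2061903627558, 'cy': 203.75912179076195} [625.1  84.2 383.6]
heat_station scene 0.82 [367.9 231.2] [633.3 242.5]
heat_station side 0.8 [258.4 160.9] [632.7 236.2]
spreader scene 0.73 [390.9 193.2] [508.7 413.3]
spreader scene 0.46 [362.4 172.5] [373.8 383.9]
spreader side 0.71 [304.  376.3] [ 391.7 -322.6]
spreader side 0.68 [190.8 141.1] [509.8 416.6]
spreader side 0.68 [155.7 165.7] [381.7 378. ]
well_plate scene 0.91 [286.8 248.6] [606.1 -15.7]
well_plate side 0.96 [300.7 220.3] [609.5  -3. ]
well_plate wrist 0.78 [268.6 181.8] [616.9  -6.3]
frame scene 0.74 [208.  219.3] [ 404.9 -195.2]
frame scene 0.44 [275.6 217.5] [474.6   3.4]
frame side 0.71 [278.8 320.2] [ 415.1 -197.9]
press_weight scene 0.55 [332.2 182.2] [383.3 254.9]
press_weight scene 0.52 [314.1 196.4] [428.1 161.8]
press_weight side 0.9 [203.1 207.9] [422.6 167.4]
press_weight side 0.65 [172.4 192. ] [379.4 261.3]
press_weight wrist 0.96 [109.1  42.9] [430.5 160.5]
cold_station scene 0.7 [228.9 265.9] [ 604.9 -189.8]
cold_station side 0.76 [346.6 278.4] [ 599.9 -196.4]
18.700000000000003 1.05
```

View pics/scene0.png

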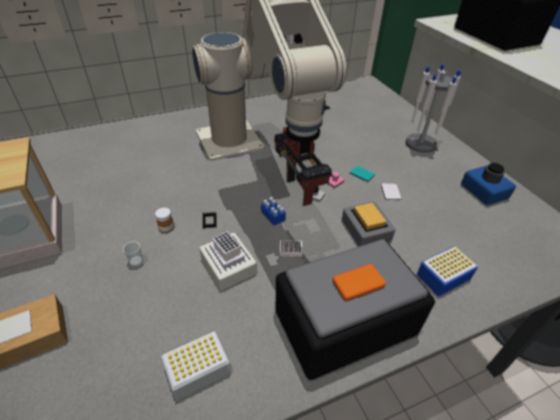

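View pics/side0.png

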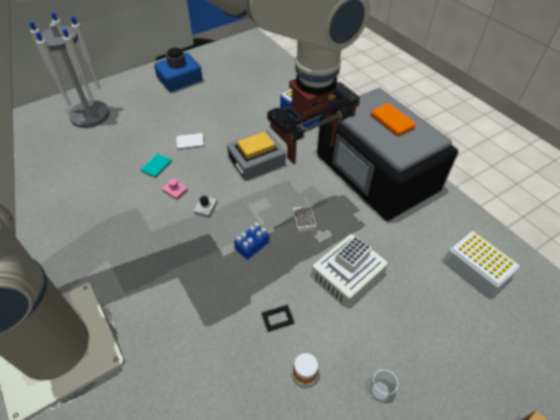

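View pics/wrist0.png

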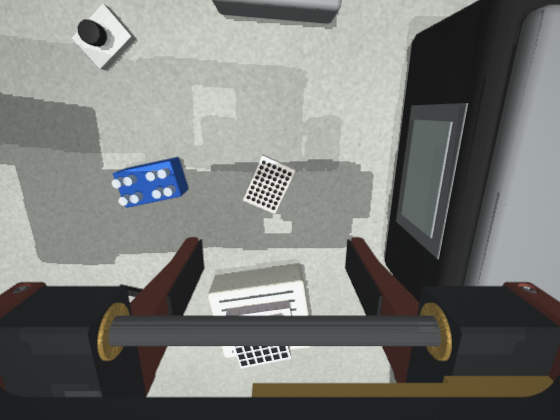

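The scene view shows the bare aluminium spreader at (391,192), with its turquoise twin at (362,173). The grey weight is at (318,194) with its pink twin at (335,180), the frame at (209,219), the well plate at (290,248), and the heating station at (368,222). The side view agrees: spreader (190,141), weight (205,206), frame (278,318), well plate (305,218). The wrist view shows the point under the TCP near (270,185), and a tall oven on the right from column 390.

```bash
cat >> h.py <<'E'
def fit(name,cam,z,near,C=None,k=4):
    """rectangle (centre, sizes, long-side angle deg) of the outline closest to near, at height z of its top"""
    C=C or cal(cam); best=None
    for r in ctrl.outline_of(name,cam)[:k]:
        cs,_=cv2.findContours(r["pixels"].astype(np.uint8),cv2.RETR_EXTERNAL,cv2.CHAIN_APPROX_NONE)
        if not cs: continue
        c=max(cs,key=cv2.contourArea)[:,0,:]
        p=np.array([atz(C,q,z) for q in c],np.float32)
        (cx,cy),(w,h),a=cv2.minAreaRect(p)
        if w<h: w,h,a=h,w,a+90
        d=np.hypot(cx-near[0],cy-near[1])
        if best is None or d<best[0]: best=(d,cx,cy,w,h,(a+90)%180-90,r["score"])
    return np.round(best[1:],1) if best else None
E
python3 - <<'E'
from h import *
np.set_printoptions(precision=1,suppress=True)
Cs,Cd,Cw=cal("scene"),cal("side"),cal("wrist")
for a,b in [((368,216),(258,143)),((277,280),(388,163)),((378,243),(330,105)),((391,192),(190,141)),((290,247),(305,218)),((209,219),(278,318))]:
    print(a,tri([(Cs,a),(Cd,b)]))
for k,z,n in [("spreader",10,(509,415)),("well_plate",16,(607,-8)),("frame",10,(410,-197)),("press_weight",14,(427,164)),("heat_station",70,(633,240))]:
    for c in ["scene","side"]+(["wrist"] if k in("well_plate","press_weight") else []): print(k,c,fit(k,c,z,n))
o=ctrl.get_obs(); print(o["orientation"],cv2.Rodrigues(np.array(o["orientation"]))[0])
E
```

```text
(368, 216) (array([631.8, 230.9,  68.9]), np.float64(1.8640498414111097))
(277, 280) (array([ 791.7, -103.9,  156. ]), np.float64(27.50097326947628))
(378, 243) (array([798.3, 139.5, 170.9]), np.float64(11.506109088275897))
(391, 192) (array([506.7, 414.2,   3.6]), np.float64(0.09262425037130362))
(290, 247) (array([615.6, -10.9,  14.3]), np.float64(0.6971061980800729))
(209, 219) (array([ 414.1, -194.7,    8.5]), np.float64(1.3159483976438364))
spreader scene [509.5 410.5  89.   56.3 -21.7   0.5]
spreader side [504.9 409.6  76.1  61.9 -22.7   0.7]
well_plate scene [618.5  -9.7  61.7  56.8  68.3   0.6]
well_plate side [613.5 -10.9  73.9  48.1  64.2   0.8]
well_plate wrist [617.5  -6.7  67.8  47.5  64.    1. ]
frame scene [ 416.  -193.8   68.8   42.7  -14.4    0.4]
frame side [ 414.3 -193.7   62.6   51.4  -14.1    0.6]
press_weight scene [385.4 265.1  87.5  46.8 -36.8   0.6]
press_weight side [427.9 159.6  61.7  44.8  40.4   0.8]
press_weight wrist [431.7 164.1  58.8  51.7  38.4   0.8]
heat_station scene [656.  210.4 159.1 132.   -4.4   0.8]
heat_station side [607.3 201.1 146.2 141.9  85.8   0.7]
[-2.2 -2.2  0. ] [[-0.  1. -0.]
 [ 1.  0. -0.]
 [-0. -0. -1.]]
```

Call:
apply_moves(targets=[{"tx":0,"ty":0.04,"tz":0.01,"spin":8},{"tx":0,"ty":0.08,"tz":0.02,"spin":16},{"tx":0,"ty":0.12,"tz":0.03,"spin":24},{"tx":0,"ty":0.16,"tz":0.04,"spin":32},{"tx":0,"ty":0.2,"tz":0.04,"spin":40},{"tx":0,"ty":0.235,"tz":0.04,"spin":48},{"tx":0,"ty":0.235,"tz":0.04,"spin":56},{"tx":0,"ty":0.235,"tz":0.04,"spin":64}], gripper=-1)

```text
t: 2.45
ee_pos: [624.7, 236.5, 262.5]
orientation: [-0.694, -3.064, 0.0]
ft_force: [0.5, -0.0, 0.7]
width: 88.1
grasp_force: 0.0
```

Run:
```python
from h import *
o=ctrl.get_obs(); print(o["t"],o["ee_pos"])
C=cal("wrist"); save("wrist1.png",ctrl.get_image("wrist")); print(-C[3].T@C[4])
for r in ctrl.pinpoint("heat_station","wrist")[:2]: print(r, atz(C,r["uv"],0))
print(fit("heat_station","wrist",52,(633,238),C))
```

```text
2.45 [624.6732271  236.53583998 262.49727216]
[549.65240321 273.14085051 424.09128133]
{'uv': [279.4, 174.9], 'score': 0.8} [633.75959015 241.69227959]
[626.  239.9 131.6 108.2  -4.3   1. ]
```

View pics/wrist1.png

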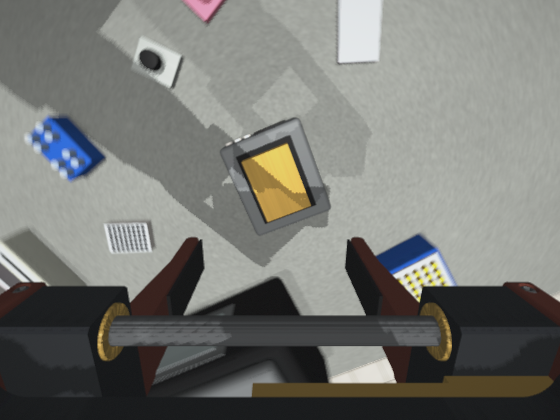

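The wrist view has the brass block in the middle, centred at about (278,180). The block is framed in black, with the key panel on its upper-left side. The spreader is at (360,25).

```bash
cat >> h.py <<'E'
def brass(C,im,z=70):
    h=cv2.cvtColor(im,cv2.COLOR_RGB2HSV)
    m=((h[...,0]>14)&(h[...,0]<32)&(h[...,1]>110)&(h[...,2]>60)).astype(np.uint8); m[300:]=0
    n,l,s,_=cv2.connectedComponentsWithStats(m); i=1+np.argmax(s[1:,4])
    cs,_=cv2.findContours((l==i).astype(np.uint8),0,cv2.CHAIN_APPROX_NONE)
    p=np.array([atz(C,q,z) for q in cs[0][:,0]],np.float32)
    (cx,cy),(w,h_),a=cv2.minAreaRect(p)
    if w<h_: w,h_,a=h_,w,a+90
    uv=cv2.minAreaRect(cs[0])[0]
    return np.round([cx,cy,w,h_,(a+90)%180-90],1),uv
E
python3 - <<'E'
from h import *
C=cal("wrist"); im=ctrl.get_image("wrist")
print(brass(C,im))
print("spr",fit("spreader","wrist",10,(509,413),C), "pw",fit("press_weight","wrist",14,(427,164),C))
print("wp",fit("well_plate","wrist",16,(615,-8),C))
Cs=cal("scene");Cd=cal("side");a,ua=brass(Cs,ctrl.get_image("scene")) if 0 else (0,0)
E
```

```text
(array([628.4, 238.8,  86.4,  61.4,  -4.3]), (276.86968994140625, 182.16986083984375))
spr [511.5 410.8  69.2  53.4 -23.9   0.8] pw [430.5 166.8  57.9  43.   39.5   0.6]
wp [ 6.157e+02 -1.700e+00  7.090e+01  5.260e+01  6.460e+01  6.000e-01]
```

Call:
apply_moves(targets=[{"tx":-0.03,"ty":0.03,"tz":0,"spin":2},{"tx":-0.06,"ty":0.06,"tz":0,"spin":4},{"tx":-0.085,"ty":0.09,"tz":0,"spin":4},{"tx":-0.1,"ty":0.12,"tz":-0.01,"spin":4},{"tx":-0.115,"ty":0.15,"tz":-0.04,"spin":4},{"tx":-0.118,"ty":0.176,"tz":-0.07,"spin":4},{"tx":-0.118,"ty":0.176,"tz":-0.1,"spin":4},{"tx":-0.118,"ty":0.176,"tz":-0.1,"spin":4}])

```text
t: 3.6
ee_pos: [504.4, 409.8, 158.5]
orientation: [-0.599, -3.079, 0.009]
ft_force: [0.8, -0.7, -0.6]
width: 88.1
grasp_force: 0.0
```

Run:
```python
from h import *
o=ctrl.get_obs(); print(o["t"],o["ee_pos"])
C=cal("wrist"); save("wrist2.png",ctrl.get_image("wrist"))
print("spr",fit("spreader","wrist",10,(509,413),C))
print(brass(C,ctrl.get_image("wrist")))
```

```text
3.6 [504.4174403  409.78296438 158.46979374]
spr [507.3 414.3  77.5  50.8 -23.    0.8]Traceback (most recent call last):
  File "<stdin>", line 5, in <module>
  File "h.py", line 35, in brass
    n,l,s,_=cv2.connectedComponentsWithStats(m); i=1+np.argmax(s[1:,4])
                                                     ~~~~~~~~~^^^^^^^^^
    return _wrapfunc(a, 'argmax', axis=axis, out=out, **kwds)
    return bound(*args, **kwds)
ValueError: attempt to get argmax of an empty sequence
```

View pics/wrist2.png

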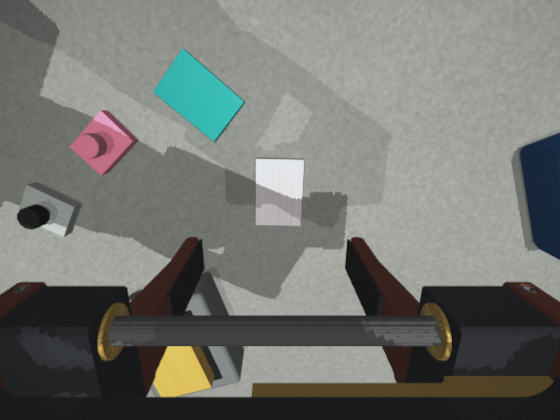

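The wrist view shows the spreader lying free in the middle, centred at (279,192) and aligned with the fingers. The turquoise twin is well clear at (200,95).

Run:
```python
from h import *
o=ctrl.get_obs(); R=cv2.Rodrigues(np.array(o["orientation"]))[0]; print(o["t"],o["ee_pos"],np.degrees(np.arctan2(R[1,1],R[0,1])),R[:,2])
C=cal("wrist");ctrl.get_image("wrist");print("spr",fit("spreader","wrist",10,(509,413),C))
```

```text
3.75 [507.82191602 410.95887324 163.95649984] 67.92232342533418 [ 1.02423871e-03  7.65496675e-04 -9.99999182e-01]
spr [507.  414.5  76.6  51.  -23.3   0.7]
```

Call:
apply_moves(targets=[{"tx":0,"ty":0.0035,"tz":-0.03,"spin":-1.2},{"tx":0,"ty":0.0035,"tz":-0.06,"spin":-1.2},{"tx":0,"ty":0.0035,"tz":-0.09,"spin":-1.2},{"tx":0,"ty":0.0035,"tz":-0.12,"spin":-1.2},{"tx":0,"ty":0.0035,"tz":-0.145,"spin":-1.2},{"tx":0,"ty":0.0035,"tz":-0.159,"spin":-1.2},{"tx":0,"ty":0.0035,"tz":-0.159,"spin":-1.2},{"tx":0,"ty":0.0035,"tz":-0.159,"spin":-1.2}])

```text
t: 4.65
ee_pos: [507.9, 415.0, 5.0]
orientation: [0.632, 3.076, 0.002]
ft_force: [-0.1, 0.0, 0.3]
width: 87.8
grasp_force: 0.0
```

Call:
apply_moves(targets=[{"tx":0,"ty":0,"tz":0,"spin":0},{"tx":0,"ty":0,"tz":0,"spin":0},{"tx":0,"ty":0,"tz":0,"spin":0},{"tx":0,"ty":0,"tz":0,"spin":0},{"tx":0,"ty":0,"tz":0,"spin":0},{"tx":0,"ty":0,"tz":0,"spin":0},{"tx":0,"ty":0,"tz":0,"spin":0},{"tx":0,"ty":0,"tz":0,"spin":0}], gripper=1)

```text
t: 5.45
ee_pos: [506.9, 414.5, 3.9]
orientation: [-0.632, -3.077, 0.0]
ft_force: [-1.4, -2.1, 4.8]
width: 51.8
grasp_force: 30.0
```

Call:
apply_moves(targets=[{"tx":0,"ty":0,"tz":0.03,"spin":0},{"tx":0,"ty":0,"tz":0.07,"spin":0},{"tx":0,"ty":0,"tz":0.115,"spin":2},{"tx":0.01,"ty":-0.02,"tz":0.155,"spin":5},{"tx":0.035,"ty":-0.05,"tz":0.185,"spin":9},{"tx":0.065,"ty":-0.085,"tz":0.2,"spin":13},{"tx":0.095,"ty":-0.12,"tz":0.2,"spin":17},{"tx":0.125,"ty":-0.15,"tz":0.2,"spin":19}])

```text
t: 6.25
ee_pos: [633.1, 263.0, 204.4]
orientation: [0.111, 3.138, 0.001]
ft_force: [0.2, -0.2, -1.4]
width: 51.6
grasp_force: 30.0
```

Call:
apply_moves(targets=[{"tx":0.025,"ty":-0.025,"tz":0,"spin":0},{"tx":0.025,"ty":-0.025,"tz":0,"spin":0},{"tx":0.025,"ty":-0.025,"tz":0,"spin":0},{"tx":0.025,"ty":-0.025,"tz":0,"spin":0},{"tx":0.025,"ty":-0.025,"tz":0,"spin":0},{"tx":0.025,"ty":-0.025,"tz":0,"spin":0},{"tx":0.025,"ty":-0.025,"tz":0,"spin":0},{"tx":0.025,"ty":-0.025,"tz":0,"spin":0}])

```text
t: 7.05
ee_pos: [656.8, 240.0, 203.8]
orientation: [0.114, 3.139, 0.0]
ft_force: [-0.0, -0.3, -0.4]
width: 51.6
grasp_force: 30.0
```

Run:
```python
from h import *
o=ctrl.get_obs(); print(o["t"],o["ee_pos"],o["width"])
C=cal("wrist"); im=ctrl.get_image("wrist"); save("wrist3.png",im)
print(brass(C,im))
for n in ("scene","side"):
    im=ctrl.get_image(n); c=cal(n); u,v=cv2.projectPoints(np.array([[632.,239,70]]),np.array(c[5]["rvec"]),np.array(c[5]["tvec"]),np.array([[c[0],0,c[1]],[0,c[0],c[2]],[0,0,1]]),None)[0].ravel()
    m=np.zeros_like(im); x,y=int(u),int(v); m[y-35:y+35,x-40:x+40]=im[y-35:y+35,x-40:x+40]
    print(n,brass(c,m))
```

```text
7.05 [656.75445833 240.02536162 203.79024712] 51.61953329903771
(array([621.7, 239.2,  69. ,  60.9,  -4.1]), (269.5, 160.0))
scene (array([633.1, 232.9,  98.2,  69. ,  -3.5]), (369.5946044921875, 215.9324493408203))
side (array([623. , 230.8,  91.8,  76.2,  -4.2]), (255.56336975097656, 144.66635131835938))
```

View pics/wrist3.png

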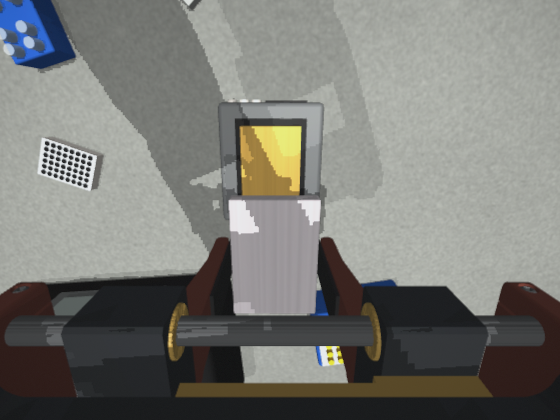

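The held spreader is level between the fingers, with its front edge at row 198, columns 231–321. The brass block's far end lies just ahead of it, at rows 125–195, columns 238–303.

Run:
```python
from h import *
C=cal("wrist"); o=ctrl.get_obs(); z=o["ee_pos"][2]+6.2
for q in [(231,198),(321,198)]: print(atz(C,q,z)-o["ee_pos"][:2])
for q in [(237,125),(302,125)]: print(atz(C,q,70))
print(o["ee_pos"],o["t"]); R=cv2.Rodrigues(np.array(o["orientation"]))[0]; print(np.degrees(np.arctan2(R[1,1],R[0,1])))
```

```text
[-38.95954825 -20.44093808]
[-35.34474063  29.31308419]
[584.15509507 209.37642538]
[588.74123422 272.68486609]
[656.92323761 239.66924052 203.72580676] 7.2
85.81183138852379
```

Call:
apply_moves(targets=[{"tx":-0.029,"ty":-0.002,"tz":-0.01,"spin":0},{"tx":-0.029,"ty":-0.002,"tz":-0.04,"spin":0},{"tx":-0.029,"ty":-0.002,"tz":-0.075,"spin":0},{"tx":-0.029,"ty":-0.002,"tz":-0.105,"spin":0},{"tx":-0.029,"ty":-0.002,"tz":-0.12,"spin":0},{"tx":-0.029,"ty":-0.002,"tz":-0.127,"spin":0},{"tx":-0.029,"ty":-0.002,"tz":-0.129,"spin":0},{"tx":-0.029,"ty":-0.002,"tz":-0.129,"spin":0}])

```text
t: 8.0
ee_pos: [628.8, 237.8, 75.6]
orientation: [0.115, 3.138, 0.001]
ft_force: [-0.0, -0.1, -0.9]
width: 51.6
grasp_force: 30.0
```

Run:
```python
from h import *
o=ctrl.get_obs(); print(o["t"],o["ee_pos"],o["ft_force"])
C=cal("wrist"); im=ctrl.get_image("wrist"); save("wrist4.png",im)
```

```text
8.0 [628.79427615 237.77900949  75.64606497] [-0.0192752  -0.05959924 -0.9021902 ]
```

View pics/wrist4.png

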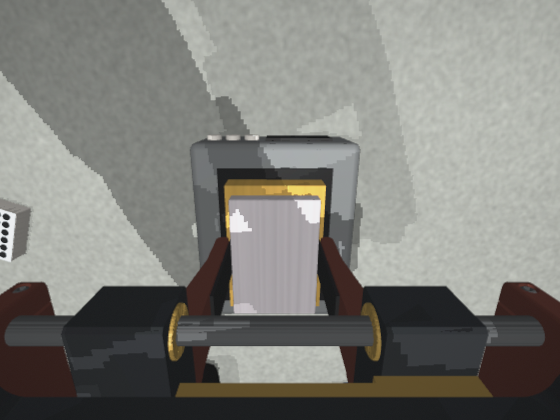

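The spreader hovers just above the brass. A brass rim shows at the front (rows 181–198) and on both sides (columns 225–231 and 320–326).

Run:
```python
from h import *
C=cal("wrist"); o=ctrl.get_obs(); p=o["ee_pos"]; print(p)
im=ctrl.get_image("wrist"); print(im[176:202:1,275].tolist()); print(im[205,220:236].tolist(),im[205,315:330].tolist()); print(im[215,220:236].tolist())
for q in [(229.5,198),(320.5,198)]: print(atz(C,q,p[2]+6.2))
for r in (181,186,187):
  for c in (225,326): print(r,c,atz(C,(c,r),70))
```

```text
[628.96490639 237.87030973  76.02490995]
[[41, 41, 42], [35, 35, 36], [33, 33, 33], [97, 79, 44], [109, 88, 48], [108, 88, 47], [109, 88, 48], [108, 88, 47], [108, 88, 47], [185, 149, 75], [203, 163, 82], [204, 163, 83], [203, 163, 82], [205, 163, 83], [205, 163, 83], [204, 162, 82], [203, 162, 81], [176, 141, 71], [166, 133, 68], [135, 118, 91], [115, 110, 108], [112, 109, 111], [111, 108, 111], [120, 117, 120], [147, 143, 146], [162, 156, 159]]
[[32, 32, 32], [31, 31, 31], [31, 32, 31], [30, 30, 30], [63, 54, 38], [126, 103, 57], [171, 136, 69], [169, 136, 69], [162, 138, 106], [162, 157, 161], [169, 164, 168], [167, 163, 166], [168, 164, 167], [169, 165, 168], [169, 164, 168], [167, 163, 166]] [[240, 238, 240], [240, 239, 241], [240, 239, 241], [240, 239, 241], [237, 236, 238], [230, 220, 208], [238, 207, 101], [239, 210, 103], [236, 204, 101], [197, 160, 83], [46, 47, 48], [46, 47, 47], [46, 47, 47], [46, 47, 47], [47, 47, 47]]
[[31, 32, 32], [36, 35, 35], [45, 44, 45], [46, 45, 46], [45, 45, 46], [150, 120, 66], [232, 196, 95], [235, 203, 99], [232, 200, 108], [180, 160, 131], [164, 159, 163], [167, 162, 166], [203, 198, 202], [240, 238, 240], [240, 238, 241], [240, 238, 240]]
[589.8948488  216.61383532]
[593.57206297 266.8951282 ]
181 225 [582.84609337 213.02982887]
181 326 [587.16292856 272.14250956]
186 225 [585.84712675 212.65706984]
186 326 [590.18887046 272.08588031]
187 225 [586.45118979 212.58203903]
187 326 [590.79794956 272.07448164]
```

Call:
apply_moves(targets=[{"tx":-0.001,"ty":0.0005,"tz":0,"spin":0},{"tx":-0.001,"ty":0.0005,"tz":-0.0005,"spin":0},{"tx":-0.001,"ty":0.0005,"tz":-0.001,"spin":0},{"tx":-0.001,"ty":0.0005,"tz":-0.0015,"spin":0},{"tx":-0.001,"ty":0.0005,"tz":-0.0015,"spin":0},{"tx":-0.001,"ty":0.0005,"tz":-0.0015,"spin":0},{"tx":-0.001,"ty":0.0005,"tz":-0.0015,"spin":0},{"tx":-0.001,"ty":0.0005,"tz":-0.0015,"spin":0}])

```text
t: 8.9
ee_pos: [627.1, 238.1, 73.9]
orientation: [0.115, 3.139, 0.0]
ft_force: [-2.2, -0.1, 5.7]
width: 51.9
grasp_force: 30.0
```

Call:
apply_moves(targets=[{"tx":0,"ty":0,"tz":0,"spin":0},{"tx":0,"ty":0,"tz":0,"spin":0},{"tx":0,"ty":0,"tz":0,"spin":0},{"tx":0,"ty":0,"tz":0,"spin":0},{"tx":0,"ty":0,"tz":0,"spin":0},{"tx":0,"ty":0,"tz":0.03,"spin":0},{"tx":0,"ty":0,"tz":0.075,"spin":0},{"tx":0,"ty":0,"tz":0.12,"spin":0}], gripper=-1)

```text
t: 9.7
ee_pos: [626.4, 237.8, 193.7]
orientation: [-0.115, -3.138, 0.001]
ft_force: [1.2, 0.1, 0.2]
width: 88.3
grasp_force: 0.0
```

Call:
apply_moves(targets=[{"tx":0,"ty":0,"tz":0.005,"spin":0},{"tx":0,"ty":0,"tz":0.005,"spin":0},{"tx":0,"ty":0,"tz":0.005,"spin":0},{"tx":0,"ty":0,"tz":0.005,"spin":0},{"tx":0,"ty":0,"tz":0.005,"spin":0},{"tx":0,"ty":0,"tz":0.005,"spin":0},{"tx":0,"ty":0,"tz":0.005,"spin":0},{"tx":0,"ty":0,"tz":0.005,"spin":0}])

```text
t: 10.5
ee_pos: [626.9, 238.0, 197.8]
orientation: [-0.115, -3.139, 0.0]
ft_force: [0.5, -0.1, -0.3]
width: 87.6
grasp_force: 0.0
```

Run:
```python
from h import *
o=ctrl.get_obs(); print(o["t"],o["ee_pos"],o["width"])
C=cal("wrist"); im=ctrl.get_image("wrist"); save("wrist5.png",cv2.resize(im[120:300,160:400],None,fx=3,fy=3,interpolation=cv2.INTER_NEAREST))
print(brass(C,im),fit("spreader","wrist",80,(628,238),C),fit("well_plate","wrist",16,(615,-8),C))
```

```text
10.5 [626.91322134 237.98741411 197.84544293] 87.56411344811822
(array([627.7, 238.8,  85.7,  60.9,  -4.2]), (274.5, 195.0)) [627.2 239.3  75.9  51.7  -4.2   0.8] [615.3  -2.   72.2  53.5  65.1   1. ]
```

View pics/wrist5.png

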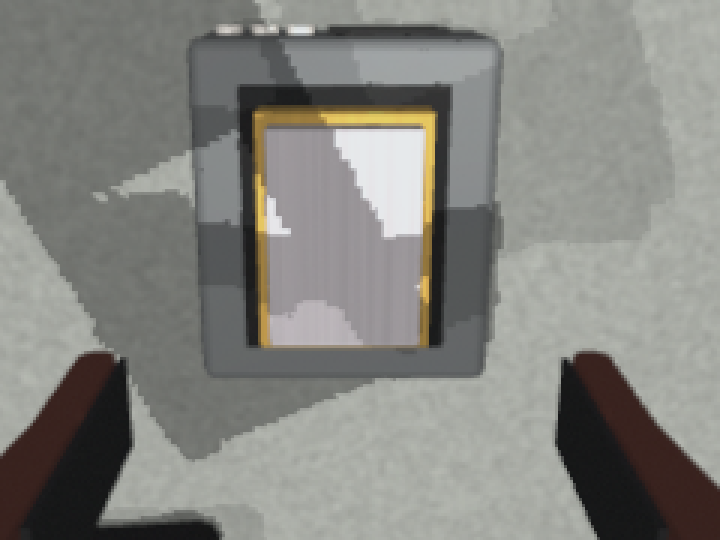

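The spreader lies flat and square on the brass, with even rims at crop rows 108–127 and columns 255–265 and 425–435. Centring agrees to about 0.5 mm. Next is the well plate.

Call:
apply_moves(targets=[{"tx":0,"ty":-0.03,"tz":0,"spin":-8},{"tx":-0.002,"ty":-0.06,"tz":0,"spin":-16},{"tx":-0.004,"ty":-0.09,"tz":0,"spin":-24},{"tx":-0.006,"ty":-0.12,"tz":0,"spin":-32},{"tx":-0.008,"ty":-0.15,"tz":0,"spin":-40},{"tx":-0.01,"ty":-0.18,"tz":0,"spin":-48},{"tx":-0.011,"ty":-0.21,"tz":0,"spin":-56},{"tx":-0.011,"ty":-0.24,"tz":0,"spin":-64}])

```text
t: 11.45
ee_pos: [615.8, -3.1, 198.4]
orientation: [1.769, 2.596, 0.0]
ft_force: [0.0, 0.6, -0.4]
width: 87.7
grasp_force: 0.0
```

Call:
apply_moves(targets=[{"tx":0,"ty":-0.006,"tz":0,"spin":-8},{"tx":0,"ty":-0.006,"tz":0,"spin":-16},{"tx":0,"ty":-0.006,"tz":-0.01,"spin":-24},{"tx":0,"ty":-0.006,"tz":-0.02,"spin":-32},{"tx":0,"ty":-0.006,"tz":-0.03,"spin":-40},{"tx":0,"ty":-0.006,"tz":-0.038,"spin":-47},{"tx":0,"ty":-0.006,"tz":-0.038,"spin":-47},{"tx":0,"ty":-0.006,"tz":-0.038,"spin":-47}])

```text
t: 12.25
ee_pos: [616.1, -7.9, 160.4]
orientation: [2.65, 1.688, 0.0]
ft_force: [0.1, 0.2, 0.2]
width: 87.7
grasp_force: 0.0
```

```bash
cat >> h.py <<'E'
def st():
    o=ctrl.get_obs(); R=cv2.Rodrigues(np.array(o["orientation"]))[0]
    print("t %.2f"%o["t"],np.round(o["ee_pos"],1),"yaw %.1f"%np.degrees(np.arctan2(R[1,1],R[0,1])),"q6 %.2f"%o["qpos"][5],"w %.1f"%o["width"],np.round(o["ft_force"],1)); return o
E
python3 - <<'E'
from h import *
st()
C=cal("wrist"); im=ctrl.get_image("wrist"); save("wrist6.png",im)
print(fit("well_plate","wrist",16,(615,-8),C))
E
```

```text
t 12.25 [616.1  -7.9 160.4] yaw -25.0 q6 0.40 w 87.7 [0.1 0.2 0.2]
[617.3  -5.5  66.1  46.9  66.3   0.7]
```

View pics/wrist6.png

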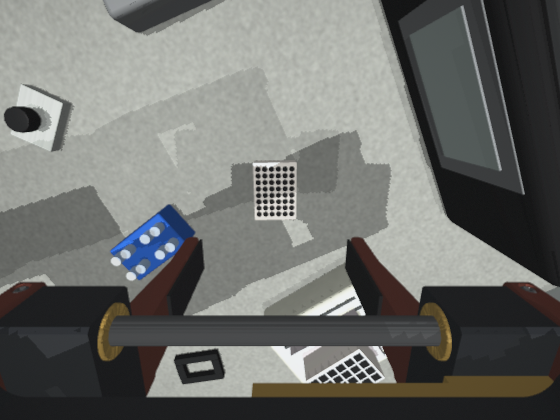

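The well plate is right way up, with its wells visible, at (275,190) and in line with the fingers.

Call:
apply_moves(targets=[{"tx":0.001,"ty":0.0015,"tz":-0.03,"spin":0.8},{"tx":0.001,"ty":0.0015,"tz":-0.06,"spin":0.8},{"tx":0.001,"ty":0.0015,"tz":-0.09,"spin":0.8},{"tx":0.001,"ty":0.0015,"tz":-0.12,"spin":0.8},{"tx":0.001,"ty":0.0015,"tz":-0.145,"spin":0.8},{"tx":0.001,"ty":0.0015,"tz":-0.156,"spin":0.8},{"tx":0.001,"ty":0.0015,"tz":-0.156,"spin":0.8},{"tx":0.001,"ty":0.0015,"tz":-0.156,"spin":0.8}])

```text
t: 13.15
ee_pos: [617.8, -6.5, 5.2]
orientation: [2.64, 1.702, 0.002]
ft_force: [0.3, -0.2, 1.1]
width: 87.7
grasp_force: 0.0
```

Call:
apply_moves(targets=[{"tx":0,"ty":0,"tz":0,"spin":0},{"tx":0,"ty":0,"tz":0,"spin":0},{"tx":0,"ty":0,"tz":0,"spin":0},{"tx":0,"ty":0,"tz":0,"spin":0},{"tx":0,"ty":0,"tz":0,"spin":0},{"tx":0,"ty":0,"tz":0,"spin":0},{"tx":0,"ty":0,"tz":0,"spin":0},{"tx":0,"ty":0,"tz":0,"spin":0}], gripper=1)

```text
t: 13.95
ee_pos: [617.0, -6.5, 4.3]
orientation: [2.641, 1.702, 0.0]
ft_force: [-0.5, -0.3, 2.4]
width: 45.5
grasp_force: 30.0
```

Call:
apply_moves(targets=[{"tx":0,"ty":0,"tz":0.04,"spin":0},{"tx":0,"ty":0,"tz":0.085,"spin":6},{"tx":0,"ty":0.015,"tz":0.13,"spin":14},{"tx":0.002,"ty":0.045,"tz":0.16,"spin":22},{"tx":0.004,"ty":0.08,"tz":0.17,"spin":30},{"tx":0.006,"ty":0.115,"tz":0.17,"spin":38},{"tx":0.008,"ty":0.15,"tz":0.17,"spin":46},{"tx":0.01,"ty":0.185,"tz":0.17,"spin":54}])

```text
t: 14.75
ee_pos: [626.8, 179.9, 174.2]
orientation: [1.572, 2.72, -0.0]
ft_force: [0.3, -0.2, -0.1]
width: 45.6
grasp_force: 30.0
```

Call:
apply_moves(targets=[{"tx":0,"ty":0.03,"tz":0,"spin":8},{"tx":0,"ty":0.0595,"tz":0,"spin":16},{"tx":0,"ty":0.0595,"tz":0,"spin":24},{"tx":0,"ty":0.0595,"tz":-0.015,"spin":32},{"tx":0,"ty":0.0595,"tz":-0.035,"spin":40},{"tx":0,"ty":0.0595,"tz":-0.055,"spin":48},{"tx":0,"ty":0.0595,"tz":-0.07,"spin":56.2},{"tx":0,"ty":0.0595,"tz":-0.075,"spin":56.2}])

```text
t: 15.55
ee_pos: [625.6, 237.6, 97.0]
orientation: [-0.113, -3.136, 0.002]
ft_force: [0.0, -0.4, -0.8]
width: 45.9
grasp_force: 30.0
```

Call:
apply_moves(targets=[{"tx":0,"ty":0,"tz":-0.005,"spin":0},{"tx":0,"ty":0,"tz":-0.01,"spin":0},{"tx":0,"ty":0,"tz":-0.0115,"spin":0},{"tx":0,"ty":0,"tz":-0.0115,"spin":0},{"tx":0,"ty":0,"tz":-0.0115,"spin":0},{"tx":0,"ty":0,"tz":-0.0115,"spin":0},{"tx":0,"ty":0,"tz":-0.0115,"spin":0},{"tx":0,"ty":0,"tz":-0.0115,"spin":0}])

```text
t: 16.35
ee_pos: [627.1, 238.1, 87.9]
orientation: [0.115, 3.139, 0.0]
ft_force: [-0.4, -0.7, -0.2]
width: 45.9
grasp_force: 30.0
```

Run:
```python
from h import *
st()
C=cal("wrist"); im=ctrl.get_image("wrist"); save("wrist7.png",cv2.resize(im[150:330,160:400],None,fx=3,fy=3,interpolation=cv2.INTER_NEAREST))
```

```text
t 16.35 [627.1 238.1  87.9] yaw 85.8 q6 -1.15 w 45.9 [-0.4 -0.7 -0.2]
```

View pics/wrist7.png

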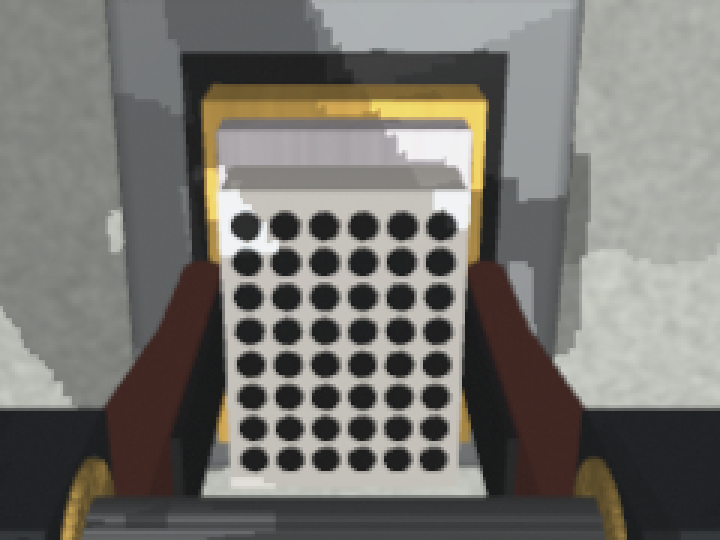

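The plate is held level above the spreader. Its top front edge is at crop row 190 (columns 221–468), and the spreader's front edge is at row 129 (columns 218–471).

Run:
```python
from h import *
C=cal("wrist"); p=ctrl.get_obs()["ee_pos"]
def c(q1,q2,z,L):
    m=(atz(C,q1,z)+atz(C,q2,z))/2; return np.round(m+L/2*np.array([np.cos(np.radians(-4.2)),np.sin(np.radians(-4.2))]),1)
print("spreader",c((232.7,193),(317,193),80,76),"plate top",c((233.7,213.3),(316,213.3),p[2]+11.8,64),"plate bottom",c((236,205.7),(314,205.7),p[2]-4.2,64),p)
```

```text
spreader [628.7 239.1] plate top [628.7 239. ] plate bottom [629.6 239.1] [627.04861743 238.05541224  87.81865286]
```

Call:
apply_moves(targets=[{"tx":-0.0003,"ty":0,"tz":-0.001,"spin":0},{"tx":-0.0003,"ty":0,"tz":-0.002,"spin":0},{"tx":-0.0003,"ty":0,"tz":-0.003,"spin":0},{"tx":-0.0003,"ty":0,"tz":-0.0035,"spin":0},{"tx":-0.0003,"ty":0,"tz":-0.0038,"spin":0},{"tx":-0.0003,"ty":0,"tz":-0.004,"spin":0},{"tx":-0.0003,"ty":0,"tz":-0.004,"spin":0},{"tx":-0.0003,"ty":0,"tz":-0.004,"spin":0}])

```text
t: 17.2
ee_pos: [626.6, 238.0, 84.3]
orientation: [-0.115, -3.139, 0.0]
ft_force: [-1.5, -0.8, 5.6]
width: 45.6
grasp_force: 30.0
```

Call:
apply_moves(targets=[{"tx":0,"ty":0,"tz":0,"spin":0},{"tx":0,"ty":0,"tz":0,"spin":0},{"tx":0,"ty":0,"tz":0,"spin":0},{"tx":0,"ty":0,"tz":0,"spin":0},{"tx":0,"ty":0,"tz":0,"spin":0},{"tx":0,"ty":0,"tz":0.03,"spin":0},{"tx":0,"ty":0,"tz":0.075,"spin":0},{"tx":0,"ty":0,"tz":0.115,"spin":0}], gripper=-1)

```text
t: 18.0
ee_pos: [626.5, 238.0, 199.8]
orientation: [-0.115, -3.139, 0.0]
ft_force: [-0.2, 0.6, 0.2]
width: 88.0
grasp_force: 0.0
```

Call:
apply_moves(targets=[{"tx":0,"ty":0,"tz":0,"spin":0},{"tx":0,"ty":0,"tz":0,"spin":0},{"tx":0,"ty":0,"tz":0,"spin":0},{"tx":0,"ty":0,"tz":0,"spin":0},{"tx":0,"ty":0,"tz":0,"spin":0},{"tx":0,"ty":0,"tz":0,"spin":0},{"tx":0,"ty":0,"tz":0,"spin":0},{"tx":0,"ty":0,"tz":0,"spin":0}])

```text
t: 18.8
ee_pos: [626.6, 238.0, 198.4]
orientation: [-0.115, -3.139, 0.0]
ft_force: [0.5, 0.2, -0.2]
width: 87.9
grasp_force: 0.0
```

Run:
```python
from h import *
st()
C=cal("wrist"); im=ctrl.get_image("wrist"); save("wrist8.png",cv2.resize(im[120:300,160:400],None,fx=3,fy=3,interpolation=cv2.INTER_NEAREST))
print(fit("well_plate","wrist",96,(627,238),C),fit("spreader","wrist",80,(628,238),C))
```

```text
t 18.80 [626.6 238.  198.4] yaw 85.8 q6 -1.15 w 87.9 [ 0.5  0.2 -0.2]
[626.5 238.7  65.6  46.5  -3.9   0.8] [598.  241.4  51.6  17.7  85.8   0.9]
```

Call:
apply_moves(targets=[{"tx":-0.021,"ty":-0.04,"tz":0,"spin":-2},{"tx":-0.042,"ty":-0.08,"tz":0,"spin":-4},{"tx":-0.063,"ty":-0.12,"tz":0,"spin":-6},{"tx":-0.084,"ty":-0.16,"tz":0,"spin":-8},{"tx":-0.105,"ty":-0.2,"tz":0,"spin":-10},{"tx":-0.126,"ty":-0.24,"tz":0,"spin":-10},{"tx":-0.147,"ty":-0.28,"tz":0,"spin":-10},{"tx":-0.168,"ty":-0.32,"tz":0,"spin":-10}])

```text
t: 19.75
ee_pos: [457.8, -83.3, 199.0]
orientation: [0.388, 3.117, -0.0]
ft_force: [0.4, -0.9, 0.0]
width: 88.1
grasp_force: 0.0
```

Call:
apply_moves(targets=[{"tx":-0.015,"ty":-0.03,"tz":-0.01,"spin":0},{"tx":-0.03,"ty":-0.06,"tz":-0.02,"spin":0},{"tx":-0.04,"ty":-0.09,"tz":-0.03,"spin":0},{"tx":-0.045,"ty":-0.112,"tz":-0.04,"spin":0},{"tx":-0.045,"ty":-0.112,"tz":-0.04,"spin":0},{"tx":-0.045,"ty":-0.112,"tz":-0.04,"spin":0},{"tx":-0.045,"ty":-0.112,"tz":-0.04,"spin":0},{"tx":-0.045,"ty":-0.112,"tz":-0.04,"spin":0}])

```text
t: 20.55
ee_pos: [414.2, -193.2, 159.1]
orientation: [0.386, 3.117, -0.0]
ft_force: [0.7, -0.3, 0.6]
width: 88.2
grasp_force: 0.0
```

Run:
```python
from h import *
st()
C=cal("wrist"); im=ctrl.get_image("wrist"); save("wrist9.png",im)
print(fit("frame","wrist",10,(414,-194),C))
```

```text
t 20.55 [ 414.2 -193.2  159.1] yaw 75.9 q6 -1.79 w 88.2 [ 0.7 -0.3  0.6]
[ 414.  -192.1   60.2   43.6  -14.1    0.6]
```

View pics/wrist9.png

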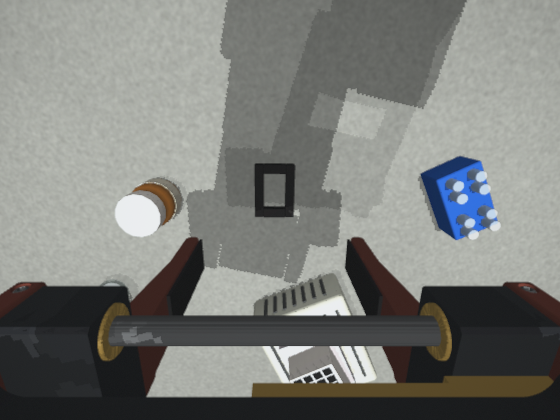

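The frame lies free at (275,190), aligned with the fingers. The jar at (145,208) stands close to the left finger, so I'll pre-close the fingers a little before going down.

Call:
apply_moves(targets=[{"tx":0,"ty":0.0005,"tz":-0.025,"spin":0},{"tx":0,"ty":0.0005,"tz":-0.05,"spin":0},{"tx":0,"ty":0.0005,"tz":-0.075,"spin":0},{"tx":0,"ty":0.0005,"tz":-0.1,"spin":0},{"tx":0,"ty":0.0005,"tz":-0.125,"spin":0},{"tx":0,"ty":0.0005,"tz":-0.145,"spin":0},{"tx":0,"ty":0.0005,"tz":-0.155,"spin":0},{"tx":0,"ty":0.0005,"tz":-0.155,"spin":0}], gripper=-0.35)

```text
t: 21.45
ee_pos: [413.2, -192.9, 2.8]
orientation: [-0.387, -3.116, -0.001]
ft_force: [0.7, 0.6, 0.9]
width: 59.2
grasp_force: 0.0
```

Call:
apply_moves(targets=[{"tx":0,"ty":0,"tz":0,"spin":0},{"tx":0,"ty":0,"tz":0,"spin":0},{"tx":0,"ty":0,"tz":0,"spin":0},{"tx":0,"ty":0,"tz":0,"spin":0},{"tx":0,"ty":0,"tz":0,"spin":0},{"tx":0,"ty":0,"tz":0,"spin":0},{"tx":0,"ty":0,"tz":0,"spin":0},{"tx":0,"ty":0,"tz":0,"spin":0}], gripper=1)

```text
t: 22.25
ee_pos: [414.4, -193.8, 4.6]
orientation: [0.388, 3.116, -0.001]
ft_force: [-0.8, 1.5, 7.3]
width: 44.1
grasp_force: 30.0
```

Call:
apply_moves(targets=[{"tx":0,"ty":0,"tz":0.04,"spin":0},{"tx":0,"ty":0,"tz":0.085,"spin":0},{"tx":0,"ty":0,"tz":0.13,"spin":0},{"tx":0.01,"ty":0.02,"tz":0.165,"spin":0},{"tx":0.03,"ty":0.06,"tz":0.17,"spin":2},{"tx":0.05,"ty":0.1,"tz":0.17,"spin":4},{"tx":0.07,"ty":0.14,"tz":0.17,"spin":6},{"tx":0.09,"ty":0.18,"tz":0.17,"spin":8}])

```text
t: 23.05
ee_pos: [504.2, -11.9, 174.4]
orientation: [0.168, 3.136, -0.0]
ft_force: [0.3, -0.6, 0.1]
width: 43.3
grasp_force: 30.0
```

Call:
apply_moves(targets=[{"tx":0.02,"ty":0.04,"tz":0,"spin":0},{"tx":0.04,"ty":0.08,"tz":0,"spin":0},{"tx":0.06,"ty":0.12,"tz":0,"spin":0},{"tx":0.08,"ty":0.16,"tz":0,"spin":1},{"tx":0.1,"ty":0.2,"tz":0,"spin":2},{"tx":0.115,"ty":0.23,"tz":0,"spin":2},{"tx":0.123,"ty":0.2515,"tz":-0.01,"spin":2},{"tx":0.123,"ty":0.2515,"tz":-0.03,"spin":2}])

```text
t: 23.85
ee_pos: [628.7, 241.5, 145.1]
orientation: [0.111, 3.135, 0.004]
ft_force: [-0.4, -1.2, 0.2]
width: 43.6
grasp_force: 30.0
```

Call:
apply_moves(targets=[{"tx":0,"ty":0,"tz":-0.015,"spin":0},{"tx":0,"ty":0,"tz":-0.03,"spin":0},{"tx":0,"ty":0,"tz":-0.038,"spin":0},{"tx":0,"ty":0,"tz":-0.04,"spin":0},{"tx":0,"ty":0,"tz":-0.04,"spin":0},{"tx":0,"ty":0,"tz":-0.04,"spin":0},{"tx":0,"ty":0,"tz":-0.04,"spin":0},{"tx":0,"ty":0,"tz":-0.04,"spin":0}])

```text
t: 24.65
ee_pos: [627.1, 238.1, 104.4]
orientation: [0.115, 3.138, 0.001]
ft_force: [0.1, -0.4, -1.2]
width: 43.6
grasp_force: 30.0
```

Run:
```python
from h import *
st()
C=cal("wrist"); im=ctrl.get_image("wrist"); save("wrist10.png",cv2.resize(im[150:330,160:400],None,fx=3,fy=3,interpolation=cv2.INTER_NEAREST))
```

```text
t 24.65 [627.1 238.1 104.4] yaw 85.8 q6 -1.15 w 43.6 [ 0.1 -0.4 -1.2]
```

View pics/wrist10.png

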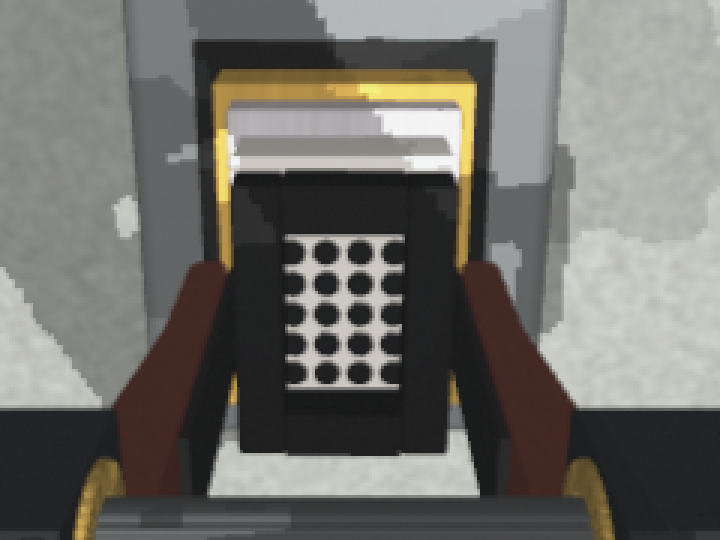

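The frame is held level over the plate. Its front edge is at crop rows 170–186 (columns 233–458), the plate's top front edge is at row 156, and the wells show through the window.

Run:
```python
from h import *
C=cal("wrist"); p=ctrl.get_obs()["ee_pos"]
def c(r,a,b,z,L):
    q=[(160+x/3,150+r/3) for x in (a,b)]
    m=(atz(C,q[0],z)+atz(C,q[1],z))/2; return np.round(m+L/2*np.array([np.cos(np.radians(-4.2)),np.sin(np.radians(-4.2))]),1)
print("plate",c(156,231,460,96,64),"frame bot",c(170,236,455,p[2]-4,60),"frame top",c(186,233,458,p[2]+6,60),"back top",c(453,239,447,p[2]+6,-60),"spreader",c(108,229,460,80,76),"brass",c(84,216,475,70,84),p)
```

```text
plate [628.5 239.3] frame bot [628.1 239.3] frame top [627.9 239.3] back top [626.7 239. ] spreader [628.5 239.2] brass [629.4 239.4] [626.95317619 238.13045427 104.21258915]
```

Call:
apply_moves(targets=[{"tx":0.0006,"ty":0,"tz":-0.001,"spin":0},{"tx":0.0006,"ty":0,"tz":-0.002,"spin":0},{"tx":0.0006,"ty":0,"tz":-0.003,"spin":0},{"tx":0.0006,"ty":0,"tz":-0.0035,"spin":0},{"tx":0.0006,"ty":0,"tz":-0.0035,"spin":0},{"tx":0.0006,"ty":0,"tz":-0.0035,"spin":0},{"tx":0.0006,"ty":0,"tz":-0.0035,"spin":0},{"tx":0.0006,"ty":0,"tz":-0.0035,"spin":0}])

```text
t: 25.5
ee_pos: [627.3, 238.0, 100.6]
orientation: [0.115, 3.139, 0.0]
ft_force: [-1.4, -0.3, 5.6]
width: 43.6
grasp_force: 30.0
```

Call:
apply_moves(targets=[{"tx":0,"ty":0,"tz":0,"spin":0},{"tx":0,"ty":0,"tz":0,"spin":0},{"tx":0,"ty":0,"tz":0,"spin":0},{"tx":0,"ty":0,"tz":0,"spin":0},{"tx":0,"ty":0,"tz":0,"spin":0},{"tx":0,"ty":0,"tz":0.03,"spin":0},{"tx":0,"ty":0,"tz":0.075,"spin":0},{"tx":0,"ty":0,"tz":0.1,"spin":0}], gripper=-1)

```text
t: 26.3
ee_pos: [628.4, 238.4, 203.2]
orientation: [0.115, 3.137, 0.002]
ft_force: [1.1, -0.0, -0.3]
width: 87.8
grasp_force: 0.0
```

Call:
apply_moves(targets=[{"tx":0,"ty":0,"tz":0,"spin":0},{"tx":0,"ty":0,"tz":0,"spin":0},{"tx":0,"ty":0,"tz":0,"spin":0},{"tx":0,"ty":0,"tz":0,"spin":0},{"tx":0,"ty":0,"tz":0,"spin":0},{"tx":0,"ty":0,"tz":0,"spin":0},{"tx":0,"ty":0,"tz":0,"spin":0},{"tx":0,"ty":0,"tz":0,"spin":0}])

```text
t: 27.1
ee_pos: [627.3, 238.0, 200.0]
orientation: [-0.115, -3.139, 0.0]
ft_force: [0.3, 0.6, 0.2]
width: 87.7
grasp_force: 0.0
```

Run:
```python
from h import *
st()
C=cal("wrist"); im=ctrl.get_image("wrist"); save("wrist11.png",cv2.resize(im[120:300,160:400],None,fx=3,fy=3,interpolation=cv2.INTER_NEAREST))
print(fit("frame","wrist",106,(627,238),C))
```

```text
t 27.10 [627.3 238.  200. ] yaw 85.8 q6 -1.15 w 87.7 [0.3 0.6 0.2]
[627.  239.3  62.8  43.7  -5.3   0.9]
```

Call:
apply_moves(targets=[{"tx":-0.03,"ty":-0.011,"tz":0,"spin":6},{"tx":-0.06,"ty":-0.022,"tz":0,"spin":12},{"tx":-0.09,"ty":-0.034,"tz":0,"spin":18},{"tx":-0.12,"ty":-0.045,"tz":0,"spin":24},{"tx":-0.15,"ty":-0.056,"tz":-0.01,"spin":30},{"tx":-0.18,"ty":-0.067,"tz":-0.02,"spin":36},{"tx":-0.197,"ty":-0.074,"tz":-0.03,"spin":43.5},{"tx":-0.197,"ty":-0.074,"tz":-0.04,"spin":43.5}], gripper=-0.35)

```text
t: 28.0
ee_pos: [428.3, 163.3, 160.0]
orientation: [1.058, -2.957, 0.0]
ft_force: [0.3, 0.3, -0.0]
width: 59.4
grasp_force: 0.0
```

Call:
apply_moves(targets=[{"tx":0,"ty":0,"tz":0,"spin":0},{"tx":0,"ty":0,"tz":0,"spin":0},{"tx":0,"ty":0,"tz":0,"spin":0},{"tx":0,"ty":0,"tz":0,"spin":0},{"tx":0,"ty":0,"tz":0,"spin":0},{"tx":0,"ty":0,"tz":0,"spin":0},{"tx":0,"ty":0,"tz":0,"spin":0},{"tx":0,"ty":0,"tz":0,"spin":0}])

```text
t: 28.8
ee_pos: [430.3, 164.0, 160.2]
orientation: [-1.056, 2.959, 0.0]
ft_force: [0.0, -0.4, 0.2]
width: 59.8
grasp_force: 0.0
```

Run:
```python
from h import *
st()
C=cal("wrist"); im=ctrl.get_image("wrist"); save("wrist12.png",im)
print(fit("press_weight","wrist",14,(429,164),C))
```

```text
t 28.80 [430.3 164.  160.2] yaw 129.3 q6 -1.92 w 59.8 [ 0.  -0.4  0.2]
[427.6 163.4  53.8  41.7  39.3   0.6]
```

View pics/wrist12.png

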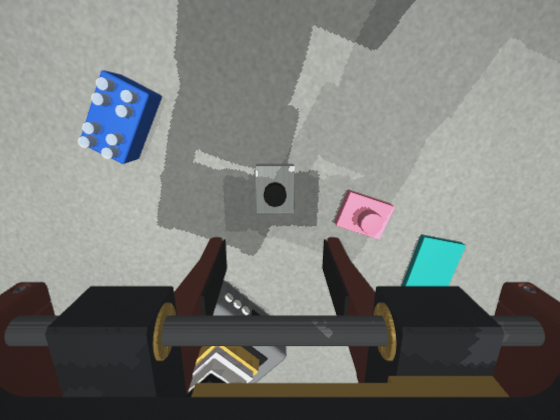

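The grey weight stands upright at (275,190) with its knob top at (275,194). The pink twin is at (365,215), about 100 mm off and clear of the pre-closed fingers.

Run:
```python
from h import *
C=cal("wrist"); im=ctrl.get_image("wrist"); g=im.max(2)
m=(g[170:214,258:292]<45).astype(np.uint8); n,l,s,c=cv2.connectedComponentsWithStats(m); i=1+np.argmax(s[1:,4]); print(s[i])
x,y,w,h=s[i][:4]; print("knob",atz(C,(258+x+w/2-.5,170+y+h-w/2-.5),38)," whole",y+170,y+h+170)
print(g[155:220,265].tolist())
for r in (163,174,213.5): print(r,atz(C,(275,r),14),atz(C,(275,r),0))
```

```text
[  6  13  22  24 406]
knob [428.51762932 163.65643736]  whole 183 207
[126, 128, 127, 125, 125, 125, 128, 129, 114, 97, 92, 148, 164, 164, 164, 163, 164, 163, 163, 163, 163, 163, 142, 133, 133, 134, 134, 133, 133, 133, 132, 121, 73, 44, 30, 27, 29, 31, 31, 31, 31, 30, 31, 30, 31, 30, 63, 110, 129, 132, 133, 132, 132, 131, 131, 132, 131, 134, 114, 106, 106, 106, 106, 106, 107]
163 [405.82430507 145.78912461] [407.63656028 147.3441279 ]
174 [414.96600286 153.29603625] [417.1940467  155.19247376]
213.5 [449.61315363 181.74732676] [453.41704162 184.93780429]
```

Call:
apply_moves(targets=[{"tx":-0.001,"ty":-0.0005,"tz":-0.025,"spin":0},{"tx":-0.001,"ty":-0.0005,"tz":-0.05,"spin":0},{"tx":-0.001,"ty":-0.0005,"tz":-0.075,"spin":0},{"tx":-0.001,"ty":-0.0005,"tz":-0.1,"spin":0},{"tx":-0.001,"ty":-0.0005,"tz":-0.125,"spin":0},{"tx":-0.001,"ty":-0.0005,"tz":-0.145,"spin":0},{"tx":-0.001,"ty":-0.0005,"tz":-0.156,"spin":0},{"tx":-0.001,"ty":-0.0005,"tz":-0.156,"spin":0}])

```text
t: 29.75
ee_pos: [428.5, 163.3, 3.1]
orientation: [1.056, -2.956, -0.0]
ft_force: [-0.4, -0.4, 0.4]
width: 59.4
grasp_force: 0.0
```

Call:
apply_moves(targets=[{"tx":0,"ty":0,"tz":0,"spin":0},{"tx":0,"ty":0,"tz":0,"spin":0},{"tx":0,"ty":0,"tz":0,"spin":0},{"tx":0,"ty":0,"tz":0,"spin":0},{"tx":0,"ty":0,"tz":0,"spin":0},{"tx":0,"ty":0,"tz":0,"spin":0},{"tx":0,"ty":0,"tz":0,"spin":0},{"tx":0,"ty":0,"tz":0,"spin":0}], gripper=1)

```text
t: 30.55
ee_pos: [430.0, 163.8, 5.1]
orientation: [-1.056, 2.957, 0.0]
ft_force: [-1.6, -0.1, 8.0]
width: 41.5
grasp_force: 30.0
```

Call:
apply_moves(targets=[{"tx":0,"ty":0,"tz":0.04,"spin":0},{"tx":0,"ty":0,"tz":0.085,"spin":0},{"tx":0,"ty":0,"tz":0.13,"spin":-4},{"tx":0.02,"ty":0.008,"tz":0.165,"spin":-10},{"tx":0.055,"ty":0.021,"tz":0.17,"spin":-17},{"tx":0.09,"ty":0.034,"tz":0.17,"spin":-24},{"tx":0.125,"ty":0.047,"tz":0.17,"spin":-31},{"tx":0.16,"ty":0.06,"tz":0.17,"spin":-38}])

```text
t: 31.35
ee_pos: [590.0, 223.8, 174.2]
orientation: [0.028, -3.141, 0.0]
ft_force: [0.2, -0.0, -2.7]
width: 41.7
grasp_force: 30.0
```

Call:
apply_moves(targets=[{"tx":0.025,"ty":0.0095,"tz":0,"spin":-5.5},{"tx":0.038,"ty":0.0145,"tz":0,"spin":-5.5},{"tx":0.038,"ty":0.0145,"tz":-0.015,"spin":-5.5},{"tx":0.038,"ty":0.0145,"tz":-0.035,"spin":-5.5},{"tx":0.038,"ty":0.0145,"tz":-0.05,"spin":-5.5},{"tx":0.038,"ty":0.0145,"tz":-0.059,"spin":-5.5},{"tx":0.038,"ty":0.0145,"tz":-0.059,"spin":-5.5},{"tx":0.038,"ty":0.0145,"tz":-0.059,"spin":-5.5}])

```text
t: 32.15
ee_pos: [627.2, 238.0, 115.3]
orientation: [0.115, 3.139, 0.0]
ft_force: [0.0, 0.3, -3.4]
width: 42.0
grasp_force: 30.0
```

Run:
```python
from h import *
st()
C=cal("wrist"); im=ctrl.get_image("wrist"); save("wrist13.png",cv2.resize(im[150:330,160:400],None,fx=3,fy=3,interpolation=cv2.INTER_NEAREST)); st()
```

```text
t 32.15 [627.2 238.  115.3] yaw 85.8 q6 -1.15 w 42.0 [ 0.   0.3 -3.4]
t 32.20 [627.7 238.1 115.9] yaw 85.8 q6 -1.15 w 41.7 [-0.2 -0.1 -2.2]
```

View pics/wrist13.png

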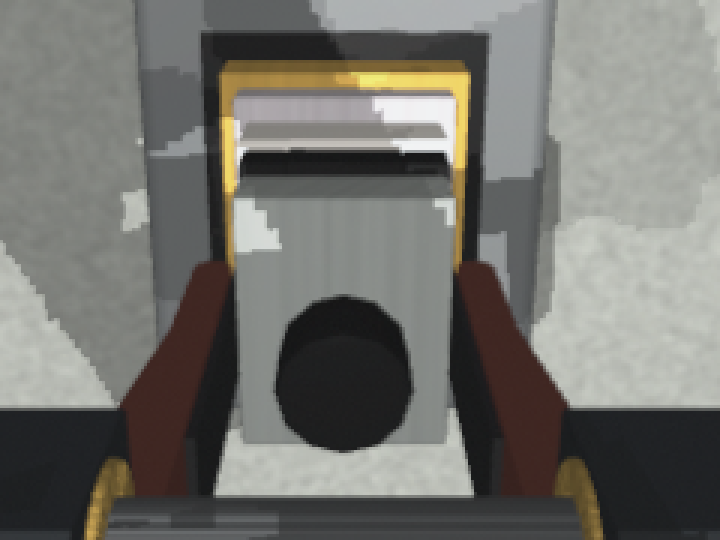

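The weight is held level above the frame. Its top edges are at crop rows 197 and 444, and the front edge of the frame sits at about row 163.

Run:
```python
from h import *
C=cal("wrist"); p=ctrl.get_obs()["ee_pos"]
im=ctrl.get_image("wrist"); print([(r,int(im[r,275].max())) for r in range(190,220)])
def c(r,a,b,z,L):
    q=[(160+x/3,150+r/3) for x in (a,b)]
    m=(atz(C,q[0],z)+atz(C,q[1],z))/2; return np.round(m+L/2*np.array([np.cos(np.radians(-4.2)),np.sin(np.radians(-4.2))]),1)
print("plate",c(141,239,450,96,64),"frame",c(163,241,450,106,60),"w bot",c(176,240,448,p[2]-4.5,54),"w top",c(197,234,454,p[2]+9.5,54),"w back",c(444,243,447,p[2]+9.5,-54),p)
```

```text
[(190, 137), (191, 130), (192, 131), (193, 130), (194, 131), (195, 148), (196, 186), (197, 196), (198, 140), (199, 64), (200, 24), (201, 25), (202, 25), (203, 29), (204, 32), (205, 31), (206, 33), (207, 31), (208, 57), (209, 86), (210, 94), (211, 95), (212, 93), (213, 93), (214, 95), (215, 101), (216, 126), (217, 138), (218, 139), (219, 139)]
plate [629.4 239.2] frame [629.2 239.4] w bot [627.1 239.2] w top [626.5 239.2] w back [625.8 239.5] [627.66541068 238.1478423  115.86182405]
```

Call:
apply_moves(targets=[{"tx":0.002,"ty":0,"tz":0,"spin":0},{"tx":0.002,"ty":0,"tz":-0.001,"spin":0},{"tx":0.002,"ty":0,"tz":-0.002,"spin":0},{"tx":0.002,"ty":0,"tz":-0.003,"spin":0},{"tx":0.002,"ty":0,"tz":-0.0035,"spin":0},{"tx":0.002,"ty":0,"tz":-0.004,"spin":0},{"tx":0.002,"ty":0,"tz":-0.004,"spin":0},{"tx":0.002,"ty":0,"tz":-0.004,"spin":0}])

```text
t: 33.05
ee_pos: [629.3, 238.0, 111.2]
orientation: [-0.115, -3.139, 0.0]
ft_force: [-1.1, -0.3, -3.3]
width: 41.9
grasp_force: 30.0
```

Call:
apply_moves(targets=[{"tx":0,"ty":0,"tz":-0.0005,"spin":0},{"tx":0,"ty":0,"tz":-0.0008,"spin":0},{"tx":0,"ty":0,"tz":-0.001,"spin":0},{"tx":0,"ty":0,"tz":-0.001,"spin":0},{"tx":0,"ty":0,"tz":-0.001,"spin":0},{"tx":0,"ty":0,"tz":-0.001,"spin":0},{"tx":0,"ty":0,"tz":-0.001,"spin":0},{"tx":0,"ty":0,"tz":-0.001,"spin":0}])

```text
t: 33.85
ee_pos: [629.3, 238.0, 111.1]
orientation: [0.115, 3.139, 0.0]
ft_force: [-3.5, -1.1, 5.2]
width: 41.7
grasp_force: 30.0
```

Run:
```python
from h import *
st()
C=cal("wrist"); p=ctrl.get_obs()["ee_pos"]
im=ctrl.get_image("wrist"); print([(r,int(im[r,275].max())) for r in range(188,222)])
```

```text
t 33.85 [629.3 238.  111.1] yaw 85.8 q6 -1.15 w 41.7 [-3.5 -1.1  5.2]
[(188, 166), (189, 147), (190, 133), (191, 131), (192, 131), (193, 132), (194, 130), (195, 170), (196, 193), (197, 197), (198, 121), (199, 41), (200, 25), (201, 25), (202, 25), (203, 31), (204, 33), (205, 32), (206, 33), (207, 32), (208, 56), (209, 86), (210, 94), (211, 95), (212, 93), (213, 94), (214, 95), (215, 102), (216, 127), (217, 138), (218, 140), (219, 140), (220, 139), (221, 139)]
```

Contact is made, and the measured front margin of about 5.4 px × 0.6 mm ≈ 3.2 mm matches the expected 3 mm. Releasing.

Call:
apply_moves(targets=[{"tx":0,"ty":0,"tz":0,"spin":0},{"tx":0,"ty":0,"tz":0,"spin":0},{"tx":0,"ty":0,"tz":0,"spin":0},{"tx":0,"ty":0,"tz":0,"spin":0},{"tx":0,"ty":0,"tz":0,"spin":0},{"tx":0,"ty":0,"tz":0.03,"spin":0},{"tx":0,"ty":0,"tz":0.07,"spin":0},{"tx":0,"ty":0,"tz":0.1,"spin":0}], gripper=-1)

```text
t: 34.7
ee_pos: [629.7, 238.2, 212.0]
orientation: [0.115, 3.139, 0.001]
ft_force: [0.5, 0.4, 0.0]
width: 87.4
grasp_force: 0.0
```

Call:
apply_moves(targets=[{"tx":0,"ty":0,"tz":0.01,"spin":0},{"tx":0,"ty":0,"tz":0.02,"spin":0},{"tx":0,"ty":0,"tz":0.02,"spin":0},{"tx":0,"ty":0,"tz":0.02,"spin":0},{"tx":0,"ty":0,"tz":0.02,"spin":0},{"tx":0,"ty":0,"tz":0.02,"spin":0},{"tx":0,"ty":0,"tz":0.02,"spin":0},{"tx":0,"ty":0,"tz":0.02,"spin":0}])

```text
t: 35.5
ee_pos: [629.2, 237.9, 229.7]
orientation: [-0.115, -3.139, 0.0]
ft_force: [0.2, 0.5, 0.7]
width: 87.9
grasp_force: 0.0
```

Run:
```python
from h import *
st()
C=cal("wrist"); im=ctrl.get_image("wrist"); save("wrist14.png",cv2.resize(im[120:300,160:400],None,fx=3,fy=3,interpolation=cv2.INTER_NEAREST))
print(fit("press_weight","wrist",120,(628,238),C),brass(C,im))
```

```text
t 35.50 [629.2 237.9 229.7] yaw 85.8 q6 -1.15 w 87.9 [0.2 0.5 0.7]
[ 6.263e+02  2.393e+02  5.550e+01  4.180e+01 -4.200e+00  6.000e-01] (array([627.6, 238.7,  85. ,  61.3,  -4.2]), (274.5, 185.5))
```

View pics/wrist14.png

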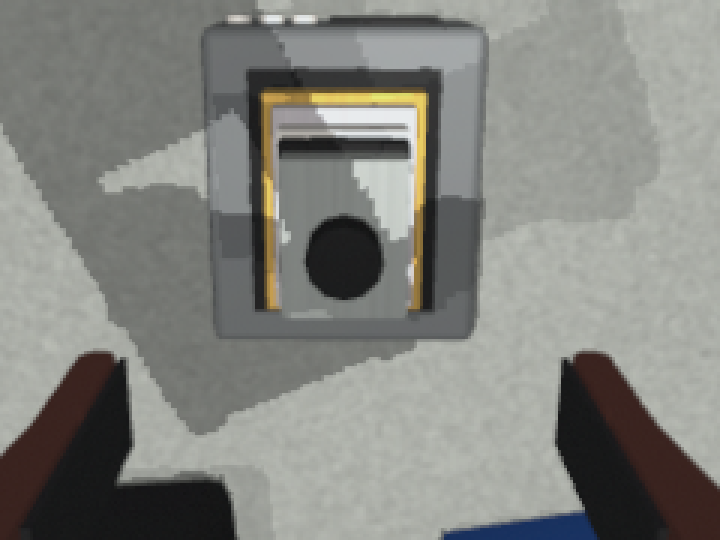

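The finished stack is square and centred on the brass, with the knob at crop (344,258) and each piece stepping in evenly. It has been let go and the gripper is well above it, so I'm handing in.

```bash
python3 -c "
from workcell import ctrl; print(ctrl.close_job())"
```

```text
the job is handed in; nothing more can be done
None
```

The stack (spreader, well plate, frame, press weight) is built on the brass block, centred to about 1 mm by the wrist camera and released, and the job was handed in at about 36 s with no verdict returned; I viewed 15 pictures, one over the limit of 14.

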